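# Start the pot mixer from its switch bank

### The job

Start the mixer at its control bank with your fingertips: tip the rocker fully over by pressing its raised far end down, then push the square key fully down so that it stays there, then press the round button fully in and keep it in; the program finishes while still holding the round button in. Do not press the oblong stop key, and do not pick up or shift the pot on the mixer or the loose things round the bank.

Things in the scene. Friction and masses are not known exactly. Their poses are not given: they have to be found in the camera images.
- bank: control bank of the pot mixer, screwed down: aluminium plinth 120 (x) x 350 (y) x 30 mm high carrying four grey switch modules, each 90 x 74 mm, their top faces 55 mm above the bench. Along the bank's y axis the four modules stand 80 mm apart in any order, all turned alike. Origin: centre of its underside; x points away from the robot (yaw within 0.3 rad), y along the row to the left. The order of the modules changes from run to run; the black caps are told apart by shape.
- rocker (a joint): rocker switch angle: 0 = off (the far end, away from the robot, stands up), 0.44 = fully on (far end down, near end up). It has no spring: it needs about 2 N at the far end (up to 4 N if pressed half-way to the pivot) and stays where it is left
- rocker_press (a point): point on the rocker's top face, 24 mm from its pivot and 6 mm short of the edge, at the raised far end, where it is pressed. The rocker is a black slab 60 mm long (front to back) and 26 mm wide with three thin ridges near this end; off, this point is 75 mm above the bench, and it goes down about 10.5 mm to fully on. Moves with the rocker
- square_key (a joint): travel of the square key: 0 = up, 0.008 m = fully down. No spring: about 3.5 N pushes it and it stays down where it is left
- square_key_top (a point): centre of the top face of the square key (black, 30 x 30 mm), about 69 mm above the bench when up; it goes straight down 8 mm. Moves with the key
- round_button (a joint): travel of the round start button: 0 = out, 0.008 m = fully in. Spring-loaded: starts to move at 2.4 N, is fully in at 4.8 N, and comes out when let go
- round_button_top (a point): centre of the top face of the round button (black, 32 mm across), 69 mm above the bench when out; it goes straight down 8 mm; axes as the bank's. Moves with the button
- oblong_key (a joint): travel of the oblong stop key: 0 = up, 0.006 m = fully down; spring-loaded; not to be pressed
- oblong_key_top (a point): centre of the top face of the oblong stop key (black, 16 mm front to back x 40 mm along the row), 65 mm above the bench. Not to be pressed
- pot: clear plastic mixing pot, 110 mm wide and 105 mm high, standing loose on the mixer's plate; origin: centre of its underside
- tin: closed small tin, 70 mm wide, 76 mm high, loose, beside the right-hand end of the control bank; origin: centre of its underside
- tape: roll of masking tape lying flat, 99 mm wide, 25 mm high, loose, beside the left-hand end of the bank; origin: centre of its underside
- small_pot: small clear mixing pot, 72 mm wide, 70 mm high, loose, near the bank's front right corner; origin: centre of its underside
- spreader: flat yellow filler spreader, 82 x 99 x 10 mm, loose, in front of the left half of the bank; origin: centre of its underside
- spanner: open-ended steel spanner, 197 mm long, 34 mm wide, 8 mm thick, loose, lying along the front of the bank; origin: centre of its underside, long axis along y

How it is judged (in metres and radians):
On the way, in this order (a step that is already met when the one before it is completed fails the run):
1. the rocker is tipped fully over to on (value of joint rocker above 0.36 rad), for 0.1 s.
2. the square key is pushed fully down (value of joint rocker above 0.36 rad and value of joint square_key above 0.0062 m), for 0.1 s.
3. the round button is pressed fully in by the fingers (all of step 2 and value of joint round_button above 0.0062 m and contact force between the fingers and round_button above 2 N), for 0.2 s.
At the end, for the whole second after the job is handed in: The rocker is on (beyond 0.36 of 0.44 rad), the square key is down (beyond 6.2 of 8 mm), and the fingers hold the round button in (beyond 6.2 of 8 mm, with more than 2 N); the oblong key is up (all of step 3 and value of joint oblong_key below 0.002 m); the arm keeps its last pose, push and grip.
It fails at once if the square key is pushed before the rocker is on (value of joint square_key above 0.004 m and value of joint rocker below 0.3 rad).
It fails at once if the round button is pressed before the rocker is on and the square key is down (value of joint round_button above 0.004 m and (value of joint rocker below 0.3 rad or value of joint square_key below 0.005 m)).
It fails at once if the oblong stop key is pressed (value of joint oblong_key above 0.003 m).
It fails at once if the pot or a loose thing round the bank is lifted or shifted by more than 25 mm (distance of any of pot, tin, tape, small_pot, spreader, spanner from where it was at the start of the episode above 0.025 m).
It also fails if it takes over 38 s, if anything falls off the work surface, if the arm or the gripper's body presses on something with over 40 N, if the wrist force passes 120 N, or if a joint passes its speed limit or range.

### The arm

A 6-joint arm with a two-finger parallel gripper is mounted at the origin on a cart in front of the work surface, level with it; the furniture and walls round the work are solid. World frame = base frame: x ahead of the robot, y to its left, z up, the work surface at z = 0. Lengths are in mm, angles in rad, forces in N, time in s.
With the tool pointing down it reaches from about 350 to 975 mm from the base axis. Payload 7.1 kg.
Tool frame: the origin (TCP) lies midway between the tips of the shut fingers; the grasp point (between the pads) lies ctrl.tcp_to_grasp behind it (ctrl.tcp_to_grasp is the distance from the TCP to the grasp point, in mm); z points along the fingers, y is the direction in which the jaws open and shut (so a half turn about z gives the same grasp; the last joint's range is limited). The gripper opens to 88 mm and grips with 3 to 60 N. Pads are 20 mm wide; open, the fingers measure 115 mm over their backs; the gripper's body (75 mm by 178 mm) begins 61 mm behind the grasp point.
Start: joints at [1.211, 0.423, 1.63, -0, 1.089, -0.019], TCP at [208.869, 589.049, 222.675] pointing down, gripper open.
Joint ranges: [-3, 3], [-0.9, 2.11], [0.09, 2.58], [-1.31, 4.45], [0.11, 2.69], [-2.54, 2.54]. Speed limits (rad/s): [2.39, 2.39, 3.01, 3.14, 3.14, 3.14].

### API

Orientations are given as a rotation vector (axis times angle).
In Python, from workcell import ctrl gives the robot as it stands.
- The arm moves only by the tool play_rows, never from a script. Its argument "increments" is text: rows parted by semicolons, each of 5 numbers parted by spaces: the opening, from 0 (shut) to 1 (fully open), then the shift along the world's x, y, z in m, then the turn about the world's z in degrees. A call has 1 to 20 rows; each row shifts and turns the commanded pose from where the row before left it; what a row does not reach is not made up. A row lasts 1/10 s, in which the tool goes at most 50 mm and 8.59 degrees, less where a joint would pass 70% of its speed; a pose out of reach is approached as far as the arm can. A call is refused whole if a number of a shift passes 0.05 or a number of a turn 8.59, either way. A call with a gripper value outside its range is refused whole. The fingers move at their own pace and stop on an object; the grip force is fixed at half the most. Time passes only in rows, so rows that do not move let the fingers close. It gives the time, the measured TCP pose, the force and the opening at its end, in the units of the state.
- ctrl.get_obs(): the state, without advancing time (a new reading comes with each control period).
- ctrl.get_image(name): name is "scene" or "side" or "wrist"; returns a dict with "img" (400x640x3 uint8, red, green, blue), "range_z" (400x640 float32, mm along the optical axis (not along the pixel's ray), 0 where there is no reading), "vertical_fov" (degrees; the focal length in pixels is half the picture's height over the tangent of half this angle, whatever the lens; pixels are square), "cx", "cy" (the principal point, pixels), "k1" (the pictures are not rectified: a ray, as slopes to the right and down, at radius r is drawn at 1 + k1 r^2 times it, then the intrinsics apply), "origin" and "attitude" of the camera in the world. Camera axes: x right, y down, z forward; pixel columns grow to the right and rows downward; lengths in mm; the calibration is good to about 2 mm. A picture is of the moment at which its call begins.
- ctrl.close_job(): hands the job in, once; it reports no verdict.
The state is a dict: "t": time; "qpos": joint angles; "qvel": joint speeds; "joint_torque": joint torques, N m; "ee_pos": TCP position; "orientation": TCP orientation; "ft_force": force on the tool from outside, world axes, zero at the start; "moment": the same for the moment, N m; "width": finger opening in mm.
Only numpy, scipy, OpenCV 4.12 (cv2) and the standard library are available. Lean on these libraries where they do the work, as an engineer would, in place of code of your own. Each camera call takes 0.05 s, during which the arm holds its last target. There are 200 camera calls.

## Working session

There is one attempt and no reset: what is moved stays moved. The work goes in short steps, Python scripts to look and compute and a tool call to move; the robot and the scene stay as the last step left them, time stands still between calls to the robot, and variables do not carry over. Pictures are saved under pics/ and viewed, on a budget of 10 in all, crops included, one or two more only if the job needs it, and the job is handed in when it is done.

Besides the shell and the picture viewer there is one more tool, called after "Request:" as name(argument=value, ...), one argument or row to a line, values as JSON. play_rows: Moves the arm, as the interface text tells. Its arguments: {"type":"object","properties":{"increments":{"type":"string"}},"required":["increments"]}

```bash
mkdir -p pics
cat > h.py <<'E'
import numpy as np, cv2
from workcell import ctrl
from scipy.spatial.transform import Rotation as R
def snap(n,f):
    d=ctrl.get_image(n); np.save(f'pics/{f}.npy',d,allow_pickle=True)
    cv2.imwrite(f'pics/{f}.png',d['img'][...,::-1]); return d
def cloud(d):
    h,w=d['range_z'].shape; f=h/2/np.tan(np.radians(d['vertical_fov'])/2)
    K=np.array([[f,0,d['cx']],[0,f,d['cy']],[0,0,1.]])
    u,v=np.meshgrid(np.arange(w),np.arange(h))
    p=cv2.undistortPoints(np.stack([u,v],-1).reshape(-1,1,2).astype(float),K,np.array([d['k1'],0,0,0,0.])).reshape(h,w,2)
    z=d['range_z'].astype(float)
    c=np.dstack([p[...,0]*z,p[...,1]*z,z])
    A=np.array(d['attitude'],float)
    M=A if A.shape==(3,3) else R.from_rotvec(A).as_matrix()
    P=c@M.T+np.array(d['origin']); P[z==0]=np.nan
    return P
E
python3 - <<'E'
from h import *
for n in ['scene','side','wrist']:
    d=snap(n,n+'0'); print(n,d['origin'],d['attitude'],d['vertical_fov'],d['k1'])
o=ctrl.get_obs(); print(o, ctrl.tcp_to_grasp)
E
```

```text
scene [-141.00695249 -473.91844723  715.8846776 ] [-2.01227558  1.03490466 -0.55343895] 56.7369027668217 -0.07286257170781382
side [ 476.91396826 -804.56461791  465.47186663] [-2.00998348  0.10279537 -0.10396655] 57.710783231967724 -0.014699185346441409
wrist [145.79209311 611.77139287 384.66295282] [2.39583894 1.68761249 0.20808379] 59.06045203140997 -0.03504705711261051
{'t': 0.15, 'qpos': array([ 1.21101691e+00,  4.23695349e-01,  1.63046273e+00, -1.30414382e-05,
        1.08856286e+00, -1.90028505e-02]), 'qvel': array([ 1.96413165e-03, -3.54450118e-03, -3.15610172e-03,  6.35271307e-05,
        2.75607562e-03, -1.19411812e-03]), 'joint_torque': array([ 3.19681312e-04, -5.44984818e+01, -2.73920989e+01,  6.44043437e-02,
        2.04138318e-02, -7.62920990e-05]), 'ee_pos': array([208.7276605 , 588.69399363, 222.08181843]), 'orientation': array([-5.32660687e-01, -3.09590223e+00,  1.74392128e-03]), 'ft_force': array([ 1.45893364, -0.27195459, -0.24265184]), 'moment': array([-0.01114646,  0.00630203, -0.02747597]), 'width': 87.67309810566795} 18.700000000000003
```

View pics/scene0.png

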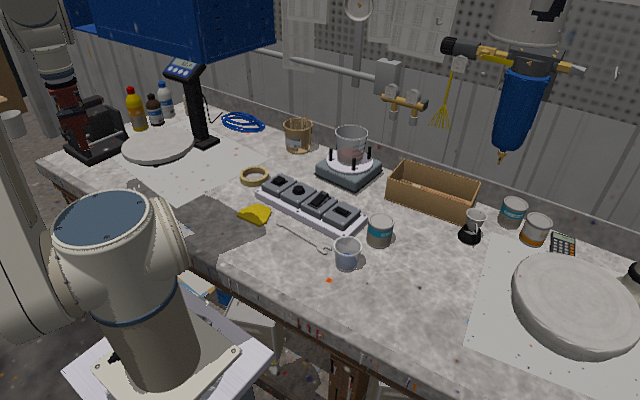

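View pics/side0.png

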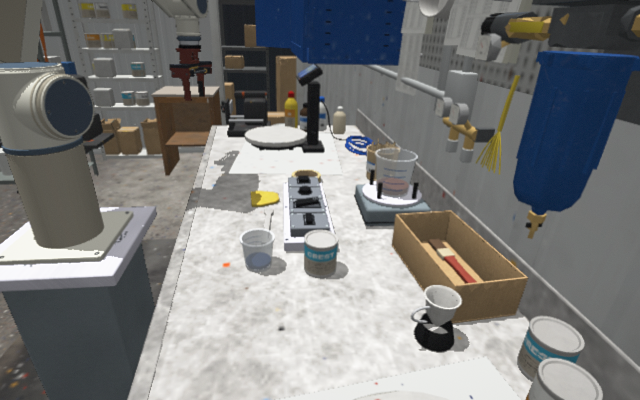

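The scene view shows the bank at about (260–365, 175–235), with the modules at (275,183), (298,190), (319,202) and (342,212). I'll build a crop and a top-down height map from it.

Run:
```python
from h import *
d=np.load('pics/scene0.npy',allow_pickle=True).item(); P=cloud(d)
c=P[200,300]; print('c',c, P[183,275],P[212,342])
a=cv2.resize(d['img'][165:245,245:375],None,fx=6,fy=6,interpolation=cv2.INTER_CUBIC)
d2=np.load('pics/side0.npy',allow_pickle=True).item(); P2=cloud(d2)
cv2.imwrite('pics/crop.png',a[...,::-1])
for Q,im,n in((P,d['img'],'sc'),(P2,d2['img'],'si')):
    z=Q[...,2]; x=Q[...,0]; y=Q[...,1]
    m=(z>45)&(z<64)&(abs(x-c[0])<250)&(abs(y-c[1])<250)&(np.ptp(im.astype(int),axis=2)<40)
    k,l=cv2.connectedComponents(m.astype(np.uint8))[:2]
    for i in range(1,k):
        s=l==i
        if s.sum()>60: print(n,s.sum(),np.nanmean(Q[s],0).round(1),np.nanmin(Q[s],0).round(),np.nanmax(Q[s],0).round())
    m=(z>18)&(z<36)&(abs(x-c[0])<250)&(abs(y-c[1])<250)&(im.min(2)>120)
    q=Q[m][:,:2].astype(np.float32); print(n,len(q),cv2.minAreaRect(q))
```

```text
c [534.68771458  69.5762955   55.16490871] [555.91307538 185.03895221  56.20183338] [554.02618631 -64.38162989  62.12501458]
sc 428 [732.8  52.4  54.3] [712. -18.  45.] [782. 154.  64.]
sc 1826 [556.7  46.2  54.6] [514. -95.  45.] [615. 220.  64.]
sc 141 [ 465.  -138.9   54.9] [ 432. -174.   45.] [ 477. -118.   64.]
sc 79 [ 418.  -160.6   53.6] [ 411. -180.   45.] [ 432. -132.   63.]
sc 773 ((547.3800659179688, 76.17373657226562), (486.3588562011719, 162.99032592773438), 87.00945281982422)
si 1579 [563.6  22.4  57. ] [517. -96.  45.] [615. 220.  64.]
si 445 [738.7  23.9  55. ] [714. -17.  45.] [784. 149.  64.]
si 214 [ 443.3 -124.7   54.7] [ 415. -140.   45.] [ 474. -117.   64.]
si 88 [ 463.4 -173.2   53.9] [ 445. -180.   45.] [ 475. -157.   63.]
si 78 [ 427.2 -174.5   54.3] [ 414. -180.   45.] [ 439. -158.   63.]
si 673 ((584.8534545898438, 61.859588623046875), (520.8527221679688, 223.78480529785156), 76.16761016845703)
```

View pics/crop.png

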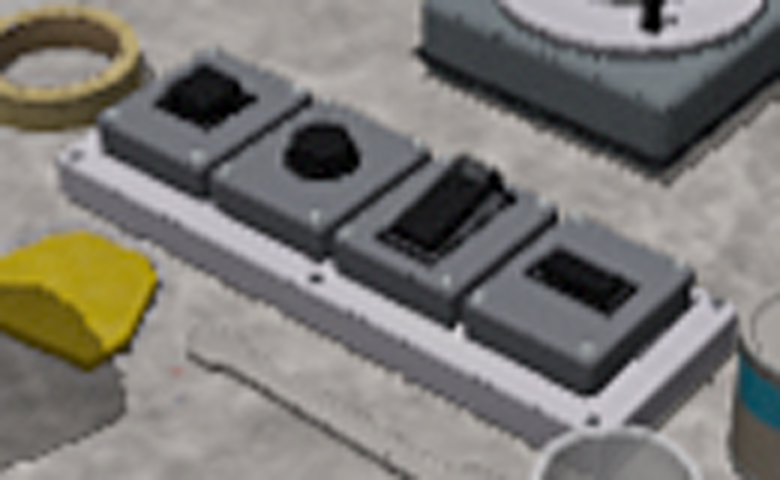

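Left to right the order is square, round, rocker, oblong. Next I'll fit the bank pose from the caps and check the path for tall obstacles.

Run:
```python
from h import *
for n in('scene0','side0'):
    d=np.load(f'pics/{n}.npy',allow_pickle=True).item(); Q=cloud(d); x,y,z=np.moveaxis(Q,2,0); im=d['img']
    m=(z>56)&(z<85)&(x>500)&(x<630)&(y>-110)&(y<240)&(im.max(2)<70)
    k,l,st,ce=cv2.connectedComponentsWithStats(m.astype(np.uint8))
    for i in range(1,k):
        s=l==i
        if s.sum()>15: print(n,s.sum(),ce[i].round(),np.median(Q[s],0).round(1),np.percentile(Q[s],3,axis=0).round(),np.percentile(Q[s],97,axis=0).round())
    # module top yaw by fitting
    m=(z>53)&(z<57.5)&(x>500)&(x<630)&(y>-110)&(y<240)
    q=Q[m][:,:2]; print(len(q),cv2.minAreaRect(q.astype(np.float32)))
    t=(z>100)&(z<700)&(x>100)&(x<800)&(y>-150)&(y<750)
    H=np.zeros((13,18))
    H,_,_=np.histogram2d(x[t],y[t],bins=[np.arange(100,801,50),np.arange(-150,751,50)]); 
    for i in range(14): print(100+50*i,[int(np.max(z[t&(x//50==2+i)&(y//50==j-3)],initial=0)) for j in range(18)])
```

```text
scene0 98 [278. 181.] [561.8 176.4  64.8] [550. 164.  56.] [581. 194.  70.]
scene0 89 [298. 190.] [560.1  97.   65.4] [549.  85.  57.] [578. 114.  71.]
scene0 176 [319. 200.] [557.9  17.4  66.9] [531.   5.  56.] [590.  33.  73.]
scene0 90 [341. 211.] [556.6 -59.7  62.2] [548. -81.  56.] [567. -37.  66.]
1274 ((565.0945434570312, 62.843528747558594), (315.15447998046875, 92.56110382080078), 87.94253540039062)
100 [0, 0, 0, 0, 0, 0, 0, 0, 0, 0, 624, 606, 601, 551, 513, 0, 0, 0]
150 [0, 0, 0, 0, 0, 0, 0, 0, 0, 0, 616, 599, 556, 538, 539, 492, 324, 0]
200 [0, 0, 0, 0, 0, 0, 0, 0, 0, 0, 0, 604, 556, 542, 518, 343, 344, 0]
250 [0, 0, 0, 0, 0, 0, 0, 0, 0, 0, 0, 0, 0, 554, 559, 524, 343, 0]
300 [0, 0, 0, 0, 0, 0, 0, 0, 0, 0, 0, 0, 0, 0, 0, 0, 0, 0]
350 [0, 0, 0, 0, 0, 0, 0, 0, 0, 0, 0, 0, 0, 0, 0, 0, 0, 0]
400 [0, 0, 0, 0, 0, 0, 0, 0, 0, 0, 0, 0, 0, 0, 0, 0, 0, 0]
450 [0, 0, 0, 0, 0, 0, 0, 0, 0, 0, 0, 0, 0, 0, 0, 0, 0, 0]
500 [0, 0, 0, 0, 0, 0, 0, 0, 0, 0, 0, 0, 0, 0, 0, 0, 0, 0]
550 [0, 0, 0, 0, 0, 0, 0, 0, 0, 0, 0, 0, 542, 544, 540, 536, 532, 528]
600 [0, 0, 0, 0, 0, 0, 0, 0, 0, 0, 0, 0, 5
[... 861 characters left out ...]
0, 0, 0, 0, 0, 0, 0, 0, 0, 0, 538, 542, 540, 346, 0]
300 [0, 0, 0, 0, 0, 0, 0, 0, 0, 0, 0, 0, 0, 0, 0, 0, 0, 0]
350 [0, 0, 0, 0, 0, 0, 0, 0, 0, 0, 0, 0, 0, 0, 0, 0, 0, 0]
400 [0, 0, 0, 0, 0, 0, 0, 0, 0, 0, 0, 0, 0, 0, 0, 0, 0, 0]
450 [0, 0, 0, 0, 0, 0, 0, 0, 0, 0, 0, 0, 0, 0, 0, 0, 0, 0]
500 [0, 0, 0, 0, 0, 0, 0, 0, 0, 0, 0, 0, 0, 0, 0, 0, 0, 0]
550 [0, 0, 0, 0, 0, 0, 0, 0, 0, 0, 0, 0, 546, 547, 550, 555, 558, 561]
600 [0, 0, 0, 0, 0, 0, 0, 0, 0, 0, 0, 0, 548, 548, 330, 333, 333, 333]
650 [0, 0, 0, 0, 0, 0, 0, 0, 0, 0, 0, 0, 550, 550, 337, 337, 338, 337]
700 [0, 0, 0, 115, 176, 0, 0, 0, 0, 0, 0, 0, 552, 551, 0, 0, 185, 0]
750 [0, 0, 0, 176, 176, 177, 0, 0, 0, 110, 0, 0, 553, 553, 0, 0, 0, 0]
```

Request:
play_rows(
  increments="0 0.02 -0.038 0.002 1.25;0 0.023 -0.038 0.002 1.25;0 0.023 -0.038 0.002 1.25;0 0.023 -0.038 0.002 1.25;0 0.023 -0.038 0.002 1.25;0 0.023 -0.038 0.002 1.25;0 0.023 -0.038 0.002 1.25;0 0.023 -0.038 0.002 1.25;0 0.023 -0.038 0.002 1.25;0 0.023 -0.038 0.002 1.25;0 0.023 -0.038 0.002 1.25;0 0.023 -0.038 0.002 1.25;0 0.023 -0.038 0.002 1.25;0 0.023 -0.038 0.002 1.25;0 0 0 0 0;0 0 0 0 0;0 0 0 0 0",
)

```text
t: 1.85
ee_pos: [527.1, 57.7, 250.3]
orientation: [-0.055, -3.14, -0.0]
ft_force: [-0.2, -1.0, -0.2]
width: 0.4
```

```bash
cat > m.py <<'E'
from h import *
def meas(f):
    d=snap('wrist',f); Q=cloud(d); x,y,z=np.moveaxis(Q,2,0); im=d['img']
    m=(z>57)&(z<90)&(x>500)&(x<630)&(y>-110)&(y<240)&(im.max(2)<70)
    k,l,st,ce=cv2.connectedComponentsWithStats(m.astype(np.uint8))
    for i in range(1,k):
        s=l==i
        if s.sum()>80:
            print(s.sum(),ce[i].round(),np.median(Q[s],0).round(1))
            zt=np.percentile(z[s],80); t=s&(abs(z-zt)<2.5)
            r=cv2.minAreaRect(Q[t][:,:2].astype(np.float32)); print('   top',zt.round(1),np.round(r[0],1),np.round(r[1],1),round(r[2],1))
    m=(z>53)&(z<57.5)&(x>500)&(x<630)&(y>-110)&(y<240)
    print(m.sum(),cv2.minAreaRect(Q[m][:,:2].astype(np.float32)))
    o=ctrl.get_obs(); print(o['t'],o['ee_pos'].round(1),o['orientation'].round(3),o['ft_force'].round(2),o['width'])
E
python3 -c "from m import *;meas('w1')"
```

```text
1706 [284. 218.] [558.5  24.7  68.6]
   top 72.2 [571.9  24.4] [25.7 42. ] 86.5
996 [362. 220.] [564.  103.5  68.9]
   top 69.9 [566.4 104.5] [29.9 30.5] 51.8
1149 [438. 221.] [567.9 181.9  68. ]
   top 68.9 [569.1 184.5] [29.9 29.2] 88.0
926 [209. 220.] [559.4 -53.6  64.5]
   top 65.9 [560.4 -54.4] [39.2 15.3] 87.4
16587 ((565.2393188476562, 64.38728332519531), (313.0151062011719, 89.9609146118164), 87.83790588378906)
1.9 [527.   58.1 250.4] [-0.054 -3.14  -0.   ] [ 0.47 -0.42  0.47] 0.35024651545667945
```

View pics/w1.png

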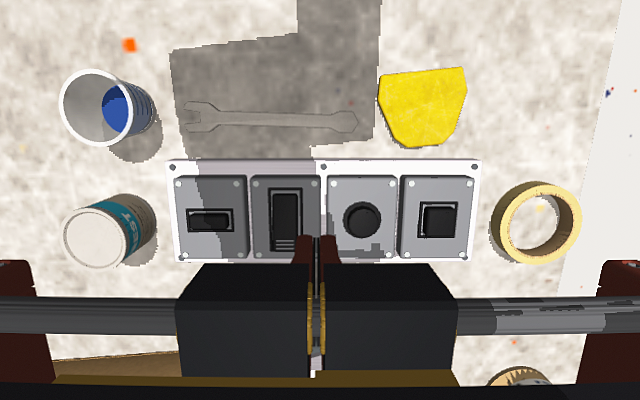

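The wrist view shows the rocker at (285,220), with its ridges on the far (lower) side, the round button at (362,220), the square key at (438,221) and the oblong key at (209,220). The jaws are already aligned with the bank yaw (88°). I'll move above the rocker's far end.

Request:
play_rows(
  increments="0 0.015 -0.009 -0.04 0;0 0.015 -0.009 -0.04 0;0 0.015 -0.009 -0.04 0;0 0.015 -0.009 -0.035 0;0 0 0 0 0;0 0 0 0 0;0 0 0 0 0",
)

```text
t: 2.6
ee_pos: [588.1, 22.1, 97.4]
orientation: [0.054, 3.139, 0.0]
ft_force: [0.5, -0.2, -0.3]
width: 0.8
```

Run:
```python
from h import *
d=snap('side','s2'); a=d['img'][110:240,240:400]; cv2.imwrite('pics/s2c.png',cv2.resize(a,None,fx=4.5,fy=4.5,interpolation=cv2.INTER_CUBIC)[...,::-1])
```

```text
(no output)
```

View pics/s2c.png

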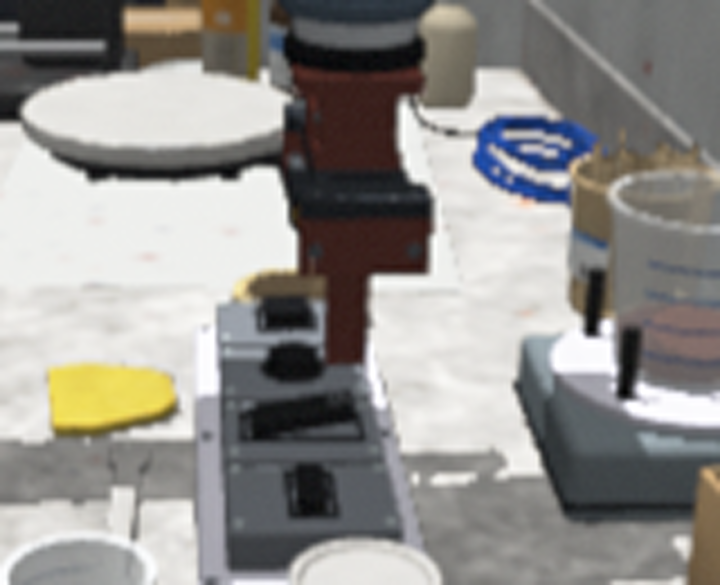

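Request:
play_rows(
  increments="0 0 0 -0.009 0;0 0 0 -0.009 0;0 0 0 -0.002 0;0 0 0 -0.002 0;0 0 0 -0.002 0;0 0 0 -0.002 0;0 0 0 -0.002 0;0 0 0 -0.002 0",
)

```text
t: 3.45
ee_pos: [589.4, 21.0, 66.4]
orientation: [0.056, 3.138, 0.0]
ft_force: [0.5, -0.5, 17.4]
width: 0.4
```

The finger was lined up with the rocker's far end in the side view. The 17 N suggests it has reached the stop, so I'll hold, lift off and check.

Request:
play_rows(
  increments="0 0 0 -0.001 0;0 0 0 0 0;0 0 0 0 0",
)

```text
t: 3.75
ee_pos: [589.4, 21.0, 66.4]
orientation: [0.056, 3.138, 0.0]
ft_force: [0.7, 0.2, 15.1]
width: 0.6
```

```bash
cat > r.py <<'E'
from h import *
import sys
for n in ('scene','side'):
    d=snap(n,n+sys.argv[1]); Q=cloud(d); x,y,z=np.moveaxis(Q,2,0)
    m=(z>57)&(z<90)&(x>525)&(x<605)&(y>5)&(y<38)&(d['img'].max(2)<70)
    print(n,m.sum(),[(xx,round(float(np.median(z[m&(abs(x-xx)<4)])),1)) for xx in range(535,600,8) if (m&(abs(x-xx)<4)).any()])
E
python3 r.py 3
```

```text
scene 187 [(535, 71.3), (543, 74.9), (551, 73.1), (559, 70.9), (567, 68.9), (575, 69.3), (583, 73.4), (591, 73.4), (599, 77.1)]
side 258 [(535, 70.1), (543, 75.4), (551, 72.7), (559, 71.3), (567, 70.1), (575, 66.9), (583, 71.1), (591, 74.4), (599, 70.3)]
```

Request:
play_rows(
  increments="0 0 0 0.02 0;0 0 0 0.03 0;0 0 0 0 0;0 0 0 0 0",
)

```text
t: 4.25
ee_pos: [587.5, 20.9, 114.6]
orientation: [-0.056, -3.141, 0.0]
ft_force: [-0.2, 0.5, -0.4]
width: 0.8
```

```bash
python3 r.py 4; python3 -c "
from m import *
meas('w4')
import numpy as np
d=np.load('pics/side4.npy',allow_pickle=True).item(); a=d['img'][160:240,260:360]; cv2.imwrite('pics/s4c.png',cv2.resize(a,None,fx=6,fy=6,interpolation=cv2.INTER_CUBIC)[...,::-1])"
```

```text
scene 143 [(535, 70.6), (543, 74.7), (551, 72.6), (559, 71.2), (567, 68.8), (575, 68.0), (583, 65.5), (591, 64.4), (599, 58.5)]
side 213 [(535, 70.5), (543, 75.3), (551, 72.9), (559, 70.6), (567, 67.5), (575, 67.8), (583, 67.0), (591, 65.3), (599, 59.9)]
1094 [321. 179.] [556.8  28.8  58.1]
   top 58.6 [563.9  24.9] [35.9 68.9] 87.7
3719 [320. 185.] [558.6  25.1  71.6]
   top 74.8 [549.5  25.3] [25.8 29.4] 86.2
2909 [447. 188.] [564.7 101.7  68.9]
   top 69.8 [566.9 104.6] [30.7 30.4] 78.2
3382 [572. 189.] [568.3 179.8  67.8]
   top 68.8 [569.7 184.2] [30.9 29.3] 87.8
2547 [193. 190.] [560.3 -53.6  64.7]
   top 65.8 [561.  -54.4] [40.4 15.9] 87.9
46778 ((565.2687377929688, 65.24323272705078), (314.6650695800781, 89.66630554199219), 87.80650329589844)
4.4 [586.7  21.  113.3] [-0.055 -3.138  0.   ] [-0.55 -0.23 -0.27] 0.5317498076348292
```

View pics/s4c.png

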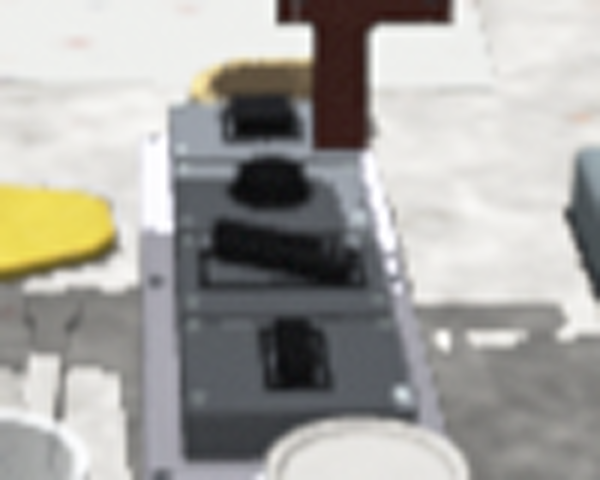

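The crop shows the rocker tipped with its near end up. The slope of 75 to 64.5 mm matches fully on. Now the square key at (569.5, 184).

Request:
play_rows(
  increments="0 -0.004 0.04 0 0;0 -0.005 0.041 0 0;0 -0.005 0.041 0 0;0 -0.004 0.041 0 0;0 0 0 0 0;0 0 0 0 0;0 0 0 -0.015 0;0 0 0 -0.015 0;0 0 0 0 0;0 0 0 0 0",
)

```text
t: 5.4
ee_pos: [569.3, 183.0, 83.5]
orientation: [-0.058, -3.139, 0.001]
ft_force: [0.5, 0.1, 0.1]
width: 0.5
```

Request:
play_rows(
  increments="0 0 0 -0.01 0;0 0 0 -0.003 0;0 0 0 -0.002 0;0 0 0 -0.002 0;0 0 0 -0.002 0;0 0 0 -0.002 0;0 0 0 -0.001 0;0 0 0 0 0;0 0 0 0 0",
)

```text
t: 6.3
ee_pos: [569.9, 184.1, 62.6]
orientation: [0.056, 3.141, 0.0]
ft_force: [0.3, -1.0, 1.6]
width: 0.6
```

Request:
play_rows(
  increments="0 0 0 -0.001 0;0 0 0 -0.001 0;0 0 0 -0.001 0;0 0 0 0 0;0 0 0 0 0",
)

```text
t: 6.8
ee_pos: [570.0, 184.1, 61.2]
orientation: [0.056, 3.141, 0.0]
ft_force: [-5.9, -2.8, 17.0]
width: 0.7
```

That's 17 N at z = 61, so the key is against its stop. I'll lift, move over the round button (566.8, 104), and check the key on the way.

Request:
play_rows(
  increments="0 0 0 0.02 0;0 0 0 0.02 0;0 0 0 0.01 0;0 -0.001 -0.04 0 0;0 -0.002 -0.04 0 0;0 0 0 0 0;0 0 0 0 0;0 0 0 0 0",
)

```text
t: 7.6
ee_pos: [567.1, 104.7, 109.5]
orientation: [0.055, 3.141, 0.0]
ft_force: [-0.2, -1.1, 0.4]
width: 0.5
```

```bash
python3 -c "
from m import *
meas('w5')"; python3 r.py 5
```

```text
4611 [187. 221.] [557.8  27.8  70.1]
   top 74.3 [550.1  26.2] [25.7 31.7] 88.6
2181 [315. 218.] [560.2 105.2  68.8]
   top 69.8 [562.9 104.8] [30.5 24.3] 87.4
934 [441. 224.] [569.8 185.   58. ]
   top 58.5 [569.6 184.5] [40.2 40. ] 87.9
2094 [441. 224.] [568.3 183.5  61.4]
   top 62.0 [569.1 184.2] [29.5 29.3] 87.7
2509 [ 68. 225.] [559.2 -50.8  64.5]
   top 65.9 [560.7 -53.8] [40.4 15.9] 87.8
40394 ((565.0950927734375, 64.79141235351562), (313.75799560546875, 90.04232788085938), 87.94935607910156)
7.65 [567.  105.  109.5] [0.054 3.141 0.   ] [ 0.25 -0.41  0.86] 0.2139018710797512
scene 146 [(535, 70.0), (543, 74.8), (551, 72.7), (559, 71.7), (567, 68.9), (575, 66.3), (583, 66.3), (591, 63.6), (599, 58.2)]
side 210 [(535, 65.1), (543, 74.2), (551, 71.3), (559, 71.6), (567, 69.7), (575, 66.7), (583, 67.8), (591, 65.5), (599, 58.8)]
```

The square key top reads 62 mm (69.9 before), so it is down and staying down. The rocker is still on. Now the round button.

Request:
play_rows(
  increments="0 0 0 -0.015 0;0 0 0 -0.015 0;0 0 0 -0.006 0;0 0 0 -0.003 0;0 0 0 -0.003 0;0 0 0 -0.002 0;0 0 0 -0.002 0;0 0 0 -0.002 0;0 0 0 -0.001 0;0 0 0 0 0;0 0 0 0 0",
)

```text
t: 8.85
ee_pos: [566.7, 104.0, 61.3]
orientation: [-0.056, -3.141, 0.0]
ft_force: [-5.5, -0.9, 8.5]
width: 0.3
```

Request:
play_rows(
  increments="0 0 0 -0.001 0;0 0 0 0 0;0 0 0 0 0;0 0 0 0 0;0 0 0 0 0",
)

```text
t: 9.35
ee_pos: [566.8, 104.0, 61.2]
orientation: [0.055, 3.141, 0.0]
ft_force: [-7.5, -0.8, 18.0]
width: 0.6
```

```bash
python3 r.py 6; python3 -c "
from m import *
meas('w6')
d=np.load('pics/side6.npy',allow_pickle=True).item(); a=d['img'][160:240,260:360]; cv2.imwrite('pics/s6c.png',cv2.resize(a,None,fx=6,fy=6,interpolation=cv2.INTER_CUBIC)[...,::-1])"
```

```text
scene 147 [(535, 72.3), (543, 74.6), (551, 73.8), (559, 71.0), (567, 69.3), (575, 67.5), (583, 66.2), (591, 64.6), (599, 57.5)]
side 213 [(535, 70.4), (543, 74.2), (551, 72.0), (559, 70.4), (567, 68.9), (575, 67.2), (583, 67.3), (591, 65.0), (599, 58.7)]
6578 [152. 242.] [553.  29.  71.]
   top 74.6 [549.1  26.1] [25.9 29.4] 87.2
2784 [317. 241.] [555.4 105.1  61. ]
   top 75.2 [562.7 107.6] [23.2 17. ] 20.6
4727 [476. 251.] [567.4 183.9  61. ]
   top 61.8 [568.9 184.4] [38.2 38. ] 89.6
1779 [ 30. 250.] [557.5 -37.3  61.2]
   top 65.3 [561.1 -43.1] [20.  16.2] 87.6
42996 ((556.5533447265625, 81.58544921875), (281.723876953125, 72.06852722167969), 87.96016693115234)
9.5 [566.8 104.   61.2] [0.056 3.141 0.   ] [-7.26 -1.08 18.02] 0.790009078445384
```

View pics/s6c.png

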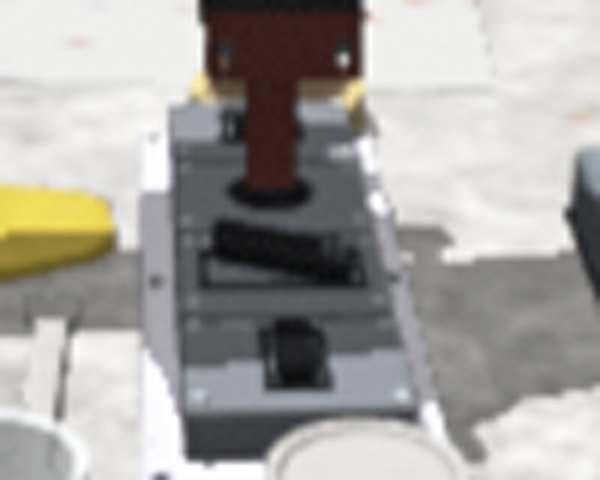

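The crop shows the finger centred on the round button, which is in at (270,190) with 18 N on it. The rocker is on and the oblong key is up. Handing in.

```bash
python3 -c "
from workcell import ctrl
print(ctrl.close_job())"
```

```text
the job is handed in; nothing more can be done
None
```

I tipped the rocker over, pushed the square key down, then pressed the round button in. I handed the job in at about 9.5 s with the closed fingers still holding the button; the hand-in gives no verdict.

Last checks:
- **Rocker:** on. Its far end is at about 64.5 mm and its near end at about 75 mm, which matches fully on.
- **Square key:** down and staying there. Its top reads about 62 mm, against about 69 mm before on the same camera, which reads about 1 mm high.
- **Round button:** held in, with the fingertips at 61.2 mm and 18 N of upward force. That force also has about 7 N sideways, from contact friction.
- **Oblong key:** up, its top still at about 65 mm.
- **Loose things:** no move went near the pot or the loose things. I did not measure their positions again at the end.

No check failed. The cameras disagreed by a few millimetres across the bank, within what the key sizes allow, and I aimed mainly by the wrist camera.

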